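Index the lamp box's filter slide into its detent

TASK

Swing the hinged front cover of the grey lamp box open by its upright handle, by about 70 degrees or more, and leave it open. Then grip the upright post of the filter slide behind it and slide it along its rail, to the left as seen from the front, until its spring ball drops into the notch of the small detent block; do not run past the notch and do not disturb the loose things on the bench. Finish while still gripping the post and holding the slide still in the notch: do not let go.

Things in the scene. Friction and masses are not known exactly. Their poses are not given: they have to be found in the camera images.
- lamp_box: Grey steel lamp box fixed on the bench, 200 mm wide (y), 125 high; a shelf (top 18 mm up) in front carries a rail along y at x = -36 mm. Origin: bench level, middle of the housing's front face; x into the housing (62 mm deep; the front looks to -x), y to the left seen from the front, z up. The closed cover reaches to x = -87 mm and hides the rail and slide, also from above.
- cover (a joint): Hinge of the deep front cover (grey shell 206 mm wide, 85 deep, 22 to 125 mm above the bench, closed at front, top and sides), in rad: 0 closed, grows as its free left end swings out towards the robot (anticlockwise from above), stop at 1.8. Starts at 0 to 0.1. Upright axis at the right end of the housing's face. 0.1 N m friction; stays where it is left, no latch.
- cover_handle (a point): Grip point of the cover's handle: a round upright steel bar, 12 mm in diameter, at the cover's left end, 38 mm in front of its front sheet, on a single stem below. The bar is free from 80 mm to its round top at 135 mm above the bench; this point is on its axis at 115 mm. Pinch it from above. Moves with the cover.
- cover_hinge (a point): Point on the cover's upright hinge axis, 115 mm above the bench.
- filter_slide: Aluminium carriage with the finger post, 30 x 40 mm, 29 to 45 mm above the bench; origin not on the part. Slides along the lamp box's y only, 105 mm travel, about 1 N friction. A plunger with a spring ball is on its front. From about 12 mm before the notch the ball climbs a rib and the push rises by 6 to 18 N; past the rib it snaps, pulling ahead by 1 to 4 N, and beyond the notch pushes back again.
- post_grip (a point): Grip point of the slide's finger post: a round upright steel post, 16 mm in diameter, free from 48 to 117 mm above the bench, at x = -36 mm of the lamp box; this point is on its axis at 102 mm. 28 mm clear to the housing's face; the housing stands 8 mm higher than the post.
- ball (a point): Centre of the spring plunger's ball, 24 mm in front (lamp box -x) of the post's axis, on the same line across the rail (same y), about 30 mm above the bench. Moves with the slide.
- notch (a point): Where the ball's centre lies when seated: midway between two steel ribs (12 mm apart) of the small detent block (24 x 30 mm, fixed on the shelf in front of the rail, 30 to 85 mm left of the ball's start). A small round dark clamp screw stands just in front of the notch. The ball is seated when this point and ball have the same y in the lamp box's axes.
- rib_clip: Bystander: small ribbed clip block, 22 x 36 x 25 mm, on the bench in front.
- dropper_bottle: Bystander: small dropper bottle, 20 mm in diameter, 67 mm tall, standing on the bench to the right of the box. Origin under its centre.
- blade_pack: Bystander: flat black pack, 28 x 90 x 9 mm, lying to the left of the box behind the vice. Origin under its centre.

How it is judged (in metres and radians):
On the way, in this order (a step that is already met when the one before it is completed fails the run):
1. the cover is swung open by more than 1.13 rad (65 degrees) (value of joint cover above 1.13 rad), for 0.2 s.
2. the fingers have slid the slide's ball into the notch (y of ball in the frame of notch between -0.003 and 0.003 m and contact force between the fingers and filter_slide above 2 N), for 0.2 s.
At the end, for the whole second after the job is handed in: The cover stands open (over 1.05 rad), the slide's ball is within 3 mm of the notch's centre along the rail, at rest, and the fingers still grip the post (contact force over 2 N, grasp point within 30 mm of the post's grip point) (all of step 2 and linear speed of filter_slide below 0.01 m/s and distance between the grasp point and post_grip below 0.03 m and value of joint cover above 1.05 rad); the arm keeps its last pose, push and grip.
It fails at once if the slide is run past the notch (ball more than 7 mm beyond its centre) (y of ball in the frame of notch above 0.007 m).
It fails at once if a loose bystander is moved by more than 30 mm (distance of any of blade_pack, rib_clip, dropper_bottle from where it was at the start of the episode above 0.03 m).
It also fails if it takes over 51 s, if anything falls off the work surface, if the arm or the gripper's body presses on something with over 40 N, if the wrist force passes 120 N, or if a joint passes its speed limit or range.

ROBOT

A 6-joint arm with a two-finger parallel gripper is mounted at the origin on a cart in front of the work surface, level with it; the furniture and walls round the work are solid. World frame = base frame: x ahead of the robot, y to its left, z up, the work surface at z = 0. Lengths are in mm, angles in rad, forces in N, time in s.
With the tool pointing down it reaches from about 350 to 875 mm from the base axis. Payload 4.2 kg.
Tool frame: the origin (TCP) lies at the very end of the fingers, on their centre line; the grasp point (between the pads) lies 19 mm behind it (arm.hold_point_z is the distance from the TCP to the grasp point, in mm); z points along the fingers, y is the line along which they close (so a half turn about z gives the same grasp; the last joint's range is limited). The gripper opens to 87 mm and grips with 3 to 60 N. Pads are 19 mm wide; open, the fingers measure 117 mm over their backs; the gripper's body (75 mm by 190 mm) begins 51 mm behind the grasp point.
Start: joints at [1.499, 0.385, 0.008, 0, -1.194, -0.259], TCP at [202.967, 591.104, 222.55] pointing down, gripper open.
Joint ranges: [-3.14, 3.14], [-1.21, 2.06], [-1.07, 1.41], [-3.16, 2.05], [-2.99, -0.16], [-3.1, 3.1]. Speed limits (rad/s): [2.79, 2.79, 3.14, 3.14, 3.14, 3.14].

INTERFACE

Orientations are given as a unit quaternion [x, y, z, w].
In Python, from plant import arm gives the robot as it stands.
- The arm moves only by the shell command python3 -m inch 'ROWS' [FORCE]. ROWS is a JSON object of lists of equal length, an entry for each row: "linear": the shift along the tool's x, y, z in mm, a list of three; "angular": the turn, a rotation vector about the tool's x, y, z in degrees, a list of three; "grip": the closure, from 0 (fully open) to 1 (shut). In form: {"linear": [[x, y, z], ...], "angular": [[ax, ay, az], ...], "grip": [grip, ...]}. A call has 1 to 20 rows; each row shifts and turns the commanded pose from where the row before left it, along the tool's axes as they then stand; what a row does not reach is not made up. A row lasts 1/10 s, in which the tool goes at most 50 mm and 8.59 degrees, less where a joint would pass 70% of its speed; a pose out of reach is approached as far as the arm can. A call with a gripper value outside its range is refused whole. The fingers move at their own pace and stop on an object; FORCE is the grip in N (left out, the last holds). Time passes only in rows, so rows that do not move let the fingers close. It gives the time, the measured TCP pose, the force, the opening and the grip force at its end, in the units of the state.
- arm.get_state(): the state, without advancing time (a new reading comes with each control period).
- arm.read_camera(name): name is "side" or "top"; returns (picture, depth): 480x640x3 uint8, red, green, blue; 480x640 float32, mm along the optical axis (not along the pixel's ray), 0 where there is no reading.
- arm.camera_info(name): a dict with "fx", "fy", "cx", "cy" (pixels), "dist_coeffs" ([k1, k2, p1, p2, k3] as OpenCV has them; the pictures are not rectified), "R" (3x3) and "t" (3): a world point X has camera coordinates R X + t. Camera axes: x right, y down, z forward; pixel columns grow to the right and rows downward; lengths in mm; the calibration is good to about 2 mm. A picture is of the moment at which its call begins. camera_info takes no time and is no camera call.
- arm.job_done(): hands the job in; it is judged then, once.
The state is a dict: "time_s": time; "qpos": joint angles; "dq": joint speeds; "effort": joint torques, N m; "position": TCP position; "ee_rot": TCP orientation; "force": force on the tool from outside, world axes, zero at the start; "ft_torque": the same for the moment, N m; "grip_width": opening from 0.0 (shut) to 1.0 (fully open); "grasp_force": force on a finger pad.
Only numpy, scipy, OpenCV 4.12 (cv2) and the standard library are available. Lean on these libraries where they do the work, as an engineer would, in place of code of your own. Each camera call takes 0.05 s, during which the arm holds its last target. There are 200 camera calls.

## Working session

There is one attempt and no reset: what is moved stays moved. The work goes in short steps, Python scripts to look and compute and a shell command to move; the robot and the scene stay as the last step left them, time stands still between calls to the robot, and variables do not carry over. Pictures are saved under pics/ and viewed, at most 10 in all, crops included, and the job is handed in when it is done.

```bash
mkdir -p pics; cat > h.py <<'E'
import numpy as np, cv2
from plant import arm
def snap(n,f):
    p,d=arm.read_camera(n); cv2.imwrite(f'pics/{f}.png',p[:,:,::-1]); np.savez(f'pics/{f}.npz',p=p,d=d); return p,d
def world(n,uv,z):
    c=arm.camera_info(n);K=np.array([[c['fx'],0,c['cx']],[0,c['fy'],c['cy']],[0,0,1.]])
    q=cv2.undistortPoints(np.array(uv,float).reshape(-1,1,2),K,np.array(c['dist_coeffs'],float)).reshape(-1,2)
    R=np.array(c['R']);t=np.array(c['t']);z=np.asarray(z,float).reshape(-1,1)
    return (np.c_[q,np.ones(len(q))]*z-t)@R
def onplane(n,uv,h):
    a=world(n,uv,np.full(len(uv),100.));b=world(n,uv,np.full(len(uv),1000.))
    s=(h-a[:,2])/(b[:,2]-a[:,2]); return a+(b-a)*s[:,None]
def cloud(n,d):
    v,u=np.nonzero(d>0); return u,v,world(n,np.c_[u,v],d[v,u])
E
python3 - <<'E'
from h import *
np.set_printoptions(precision=1,suppress=True)
for n in('top','side'):
    p,d=snap(n,n+'0'); c=arm.camera_info(n); print(n,c['fx'],-np.array(c['R']).T@c['t'],np.array(c['R'])[2])
print(arm.get_state())
E
```

```text
top 567.8470940612259 [ 360.6 -209.6 1095. ] [ 0.2 -0.  -1. ]
side 551.1907554841622 [  55.2 -855.3  747.2] [ 0.5  0.6 -0.6]
{'time_s': 0.1, 'qpos': array([ 1.5,  0.4,  0. , -0. , -1.2, -0.3]), 'dq': array([ 0., -0.,  0.,  0., -0.,  0.]), 'effort': array([ -0. , -39.2,  18.8,   4.2,   0. ,  -0. ]), 'position': array([202.8, 590.6, 221.6]), 'ee_rot': array([ 1. , -0.2, -0. ,  0. ]), 'force': array([ 1.6, -0.3, -0.3]), 'ft_torque': array([ 0.,  0., -0.]), 'grasp_force': 0.0, 'grip_width': 0.9994040698217806}
```

View pics/top0.png

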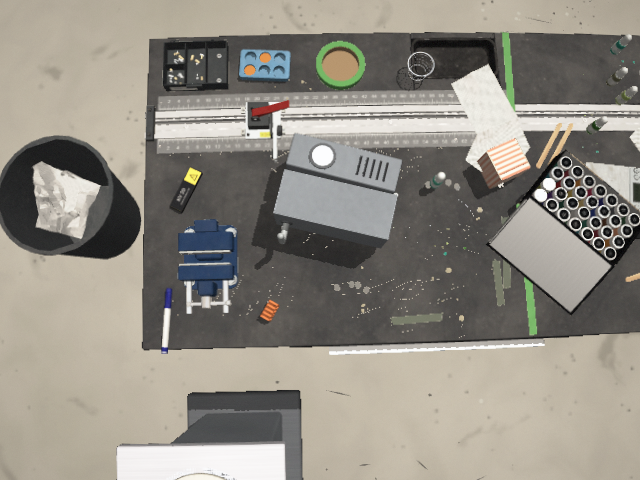

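View pics/side0.png

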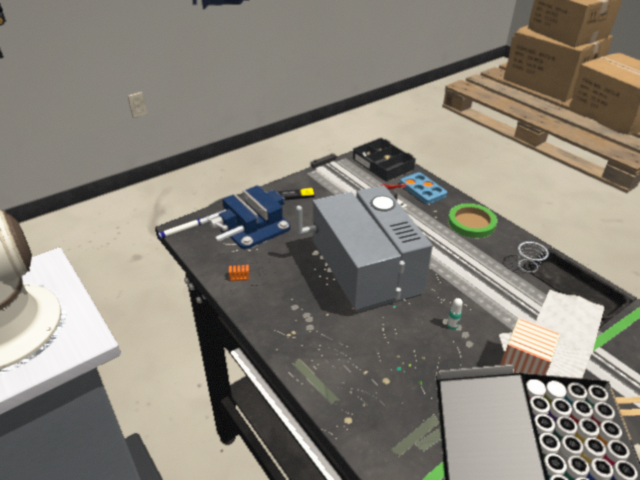

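The top view shows the closed box (housing corners near (292,135), (401,158), the cover in front down to (387,243)) and the handle near (283,232). The vice is at (207,265), the clip at (269,311) and the bottle at (437,180). Next I measure the box and handle from depth.

```bash
python3 - <<'E'
from h import *
np.set_printoptions(precision=1,suppress=True)
d=np.load('pics/top0.npz')['d']; u,v,P=cloud('top',d)
m=(abs(P[:,2]-125)<5)&(u>255)&(u<410)&(v>125)&(v<260)
Q=P[m]; print(len(Q),np.median(Q[:,2]))
r=cv2.minAreaRect(Q[:,:2].astype(np.float32)); print(r, cv2.boxPoints(r))
m=(P[:,2]>50)&(u>272)&(u<292)&(v>215)&(v<250)
print(np.c_[u,v,P][m][::3])
for n,a,b in(('clip',(255,285),(298,325)),('vice',(175,242),(215,312)),('bottle',(425,450),(170,192))):
    m=(P[:,2]>8)&(u>a[0])&(u<a[1])&(v>b[0])&(v<b[1]); print(n,P[m].min(0),P[m].max(0),P[m].mean(0))
d=np.load('pics/side0.npz')['d']; u,v,P=cloud('side',d)
m=(P[:,2]>90)&(u>294)&(u<306)&(v>200)&(v<240)
print(np.c_[u,v,P][m][::6])
m=(abs(P[:,2]-125)<4)&(u>310)&(u<435)&(v>180)&(v<275)
r=cv2.minAreaRect(P[m][:,:2].astype(np.float32)); print(r, cv2.boxPoints(r))
E
python3 - <<'E'
import cv2
p=cv2.imread('pics/top0.png')[120:260,255:415]; cv2.imwrite('pics/c0.png',cv2.resize(p,None,fx=4.5,fy=4,interpolation=2))
E
```

```text
9155 125.17230178299684
((590.130126953125, -266.9727783203125), (206.5420684814453, 195.47381591796875), 75.24627685546875) [[ 469.3 -341.9]
 [ 658.3 -391.7]
 [ 710.9 -192. ]
 [ 521.9 -142.2]]
[[ 274.   216.   562.4 -154.9   98.9]
 [ 277.   216.   560.9 -160.6  106. ]
 [ 281.   216.   559.2 -168.   113.2]
 [ 284.   216.   557.5 -173.6  121.1]
 [ 287.   216.   556.1 -179.   127.1]
 [ 290.   216.   556.4 -184.2  125.3]
 [ 275.   217.   561.8 -156.3   92.7]
 [ 278.   217.   560.3 -162.    99.4]
 [ 281.   217.   558.8 -167.7  106.3]
 [ 284.   217.   557.4 -173.2  112.6]
 [ 287.   217.   556.3 -178.7  117.6]
 [ 290.   217.   554.9 -184.1  123.9]
 [ 276.   218.   561.4 -157.7   85.4]
 [ 279.   218.   560.3 -163.3   90.3]
 [ 282.   218.   559.1 -169.    95.4]
 [ 285.   218.   556.7 -174.7  106.6]
 [ 288.   218.   555.7 -180.2  111.4]
 [ 291.   218.   554.6 -185.6  115.9]
 [ 277.   219.   561.2 -159.1   77. ]
 [ 280.   219.   560.1 -164.7   81.8]
 [ 283.   219.   557.6 -170.7   93.8]
 [ 286.   219.   557.  -176.1   95.8]
 [ 289.   219.   555.4 -181.7  103.4]
 [ 275.   220.   563.3 -154.3   
[... 3114 characters left out ...]
00.   214.   522.6 -171.5  118.2]
 [ 299.   215.   520.6 -171.1  116.5]
 [ 298.   216.   516.8 -173.3  117.2]
 [ 297.   217.   516.  -171.   113.8]
 [ 296.   218.   515.4 -168.4  110. ]
 [ 302.   218.   526.3 -172.6  107.6]
 [ 302.   219.   524.3 -175.5  108. ]
 [ 302.   220.   526.3 -172.4  102.7]
 [ 302.   221.   526.4 -172.3  100.2]
 [ 302.   222.   525.9 -172.9   98.4]
 [ 302.   223.   525.4 -173.7   96.7]
 [ 302.   224.   523.6 -176.2   96.7]
 [ 302.   225.   525.9 -172.8   91. ]
 [ 299.   227.   518.3 -173.6   90.2]]
((609.8328247070312, -274.9900207519531), (209.65550231933594, 153.52394104003906), 74.34220886230469) [[ 507.6 -355.2]
 [ 655.5 -396.6]
 [ 712.  -194.8]
 [ 564.2 -153.3]]
```

View pics/c0.png

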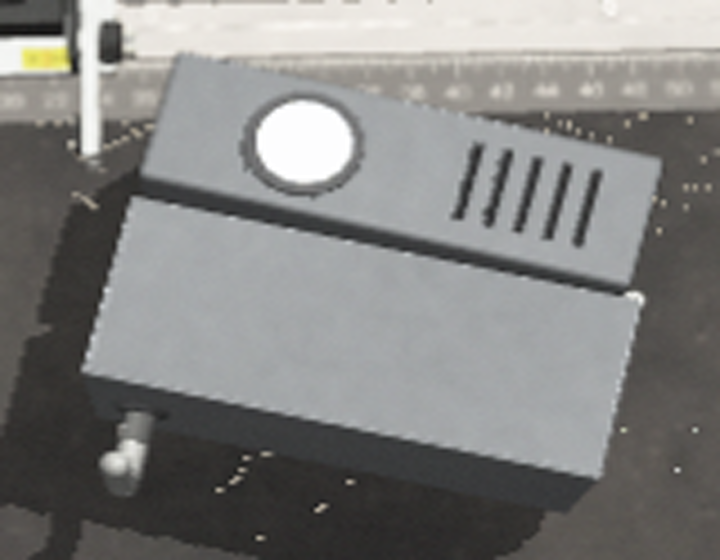

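```bash
cat >> h.py <<'E'
E
python3 - <<'E'
from h import *
np.set_printoptions(precision=1,suppress=True)
px=[(286.6,164.5),(393.9,193),(294.6,133.7),(402.1,160),(283.9,169.2),(397.4,194.5),(273.9,213.8),(388.8,240)]
px=np.array(px)-0.4
W=onplane('top',px,125)[:,:2]
for n,w in zip(('HFL','HFR','HBL','HBR','CRL','CRR','CFL','CFR'),W): print(n,w)
ang=lambda a:np.degrees(np.arctan2(a[1],a[0]))
print(ang(W[0]-W[1])-90,ang(W[2]-W[3])-90,ang(W[2]-W[0]),ang(W[3]-W[1]),'cover',ang(W[4]-W[5])-90,ang(W[6]-W[7])-90,ang(W[4]-W[6]),ang(W[5]-W[7]))
print(np.linalg.norm(W[0]-W[1]),np.linalg.norm(W[2]-W[0]),np.linalg.norm(W[4]-W[5]),np.linalg.norm(W[6]-W[4]))
# fit depth points: housing region vs rectangle
E
```

```text
HFL [ 650.2 -179.3]
HFR [ 593.9 -367. ]
HBL [ 707.  -194.7]
HBR [ 654.  -384.9]
CRL [ 641.7 -174.4]
CRR [ 591.1 -373.1]
CFL [ 561.8 -155.5]
CFR [ 510.4 -353.9]
-16.687546098998737 -15.585713742455084 -15.111030176988228 -16.568192902057824 cover -14.294199239861982 -14.50924837987833 -13.294700497483818 -13.384241152160392
195.93410568926322 58.84988442283236 205.01621287257228 82.12261570208337
```

```bash
cat >> h.py <<'E'
from scipy.spatial.transform import Rotation as Ro
YAW=-16.0; 
ex=np.array([np.cos(np.radians(YAW)),np.sin(np.radians(YAW))]); ey=np.array([-ex[1],ex[0]])
O=np.array([622.,-273]); H=O-100*ey
def go(target,flip=0):
    "tool shift in mm and turn in deg to reach target TCP, pointing down, tool y along box y"
    s=arm.get_state(); R=Ro.from_quat(s['ee_rot']); p=np.array(s['position'])
    yv=np.r_[ey,0]*(-1 if flip else 1); zv=np.array([0,0,-1.]); xv=np.cross(yv,zv)
    T=Ro.from_matrix(np.c_[xv,yv,zv])
    print('t',round(s['time_s'],2),'pos',p.round(1),'F',np.round(s['force'],1),'grip',round(s['grip_width'],3),round(s['grasp_force'],1),'q',np.round(s['qpos'],2))
    print('tool shift',R.inv().apply(np.array(target)-p).round(1),'turn',np.degrees((R.inv()*T).as_rotvec()).round(2),'x,y axes',R.as_matrix()[:,0].round(3),R.as_matrix()[:,1].round(3))
    return R
E
python3 - <<'E'
from h import *
go([519.5,-167,190]); go([519.5,-167,190],1)
E
```

```text
t 0.1 pos [202.8 590.6 221.6] F [ 1.6 -0.3 -0.3] grip 0.999 0.0 q [ 1.5   0.39  0.01 -0.   -1.19 -0.26]
tool shift [545.7 613.5  32.8] turn [-0.0000e+00 -1.7000e-01  1.7703e+02] x,y axes [ 0.946 -0.325  0.   ] [-0.325 -0.946  0.002]
t 0.1 pos [202.8 590.6 221.6] F [ 1.6 -0.3 -0.3] grip 0.999 0.0 q [ 1.5   0.39  0.01 -0.   -1.19 -0.26]
tool shift [545.7 613.5  32.8] turn [ 0.11 -0.   -2.96] x,y axes [ 0.946 -0.325  0.   ] [-0.325 -0.946  0.002]
```

```bash
python3 -m inch '{"linear":[[27,31,1],[27,31,1],[27,31,1],[27,31,1],[27,31,1],[27,31,1],[27,31,1],[27,31,1],[27,31,1],[27,31,1],[27,31,1],[27,31,1],[27,31,1],[27,31,1],[27,31,1],[27,31,1],[27,31,1],[27,31,1],[27,31,1],[27,24,1]],"angular":[[0,0,0],[0,0,0],[0,0,0],[0,0,0],[0,0,0],[0,0,0],[0,0,0],[0,0,0],[0,0,0],[0,0,0],[0,0,0],[0,0,0],[0,0,0],[0,0,0],[0,0,0],[0,0,0],[0,0,0],[0,0,0],[0,0,0],[0,0,-3]],"grip":[0,0,0,0,0,0,0,0,0,0,0,0,0,0,0,0.3,0.3,0.3,0.3,0.3]}' 25; python3 - <<'E'
from h import *
go([519.5,-167,97],1)
p,d=snap('side','side1')
cv2.imwrite('pics/c1.png',cv2.resize(p[120:330,220:440,::-1],None,fx=2.8,fy=2.8))
E
```

```text
time_s: 2.1
position: [514.5, -166.1, 202.1]
ee_rot: [0.99, -0.139, -0.0, -0.0]
force: [0.6, 1.5, -0.1]
grip_width: 0.714
grasp_force: 0.0
t 2.1 pos [ 514.5 -166.1  202.1] F [ 0.6  1.5 -0.1] grip 0.714 0.0 q [-0.01  0.26 -0.23 -0.   -1.08  1.3 ]
tool shift [  5.2  -0.5 105.1] turn [0.   0.06 0.06] x,y axes [ 0.962 -0.275 -0.001] [-0.275 -0.962  0.   ]
```

View pics/c1.png

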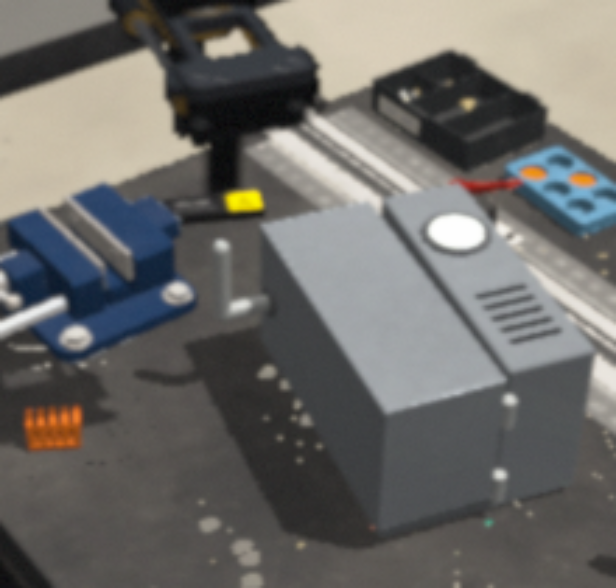

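The gripper is directly above the handle (bar top at crop (222,245)). I descend and close.

```bash
python3 -m inch '{"linear":[[3,0,15],[2,0,25],[0,0,25],[0,0,25],[0,0,15],[0,0,0],[0,0,0],[0,0,0],[0,0,0],[0,0,0],[0,0,0]],"angular":[[0,0,0],[0,0,0],[0,0,0],[0,0,0],[0,0,0],[0,0,0],[0,0,0],[0,0,0],[0,0,0],[0,0,0],[0,0,0]],"grip":[0.3,0.3,0.3,0.3,0.3,0.3,1,1,1,1,1]}' 20; python3 - <<'E'
from h import *
go([519.5,-167,97],1)
E
```

```text
time_s: 3.25
position: [519.6, -165.4, 98.1]
ee_rot: [0.99, -0.139, 0.001, -0.0]
force: [-0.1, -0.4, -0.4]
grip_width: 0.333
grasp_force: 0.0
t 3.25 pos [ 519.6 -165.4   98.1] F [-0.1 -0.4 -0.4] grip 0.333 0.0 q [-0.01  0.38 -0.36  0.   -0.84  1.3 ]
tool shift [0.3 1.5 1.1] turn [-0.02 -0.06  0.04] x,y axes [ 0.961 -0.275  0.001] [-0.275 -0.961 -0.   ]
```

```bash
python3 -m inch '{"linear":[[0,0,0],[0,0,0],[0,0,0],[0,0,0]],"angular":[[0,0,0],[0,0,0],[0,0,0],[0,0,0]],"grip":[1,1,1,1]}' 20; python3 - <<'E'
from h import *
R=go([519.5,-167,97],1)
p=np.array(arm.get_state()['position'])[:2]; r=p-H
b=np.array([r@ex,r@ey]); print('H',H,'handle rel hinge in box',b,np.hypot(*b))
a0=np.arctan2(b[1],b[0]); rad=np.hypot(*b)
# steps of rotation, tool x=box x, tool y=-box y
N=20; A=np.radians(82); f=lambda k:rad*np.array([np.cos(a0+A*k/N),np.sin(a0+A*k/N)])
for k in range(N): print((f(k+1)-f(k))*[1,-1], end=' ')
E
```

```text
time_s: 3.65
position: [519.5, -165.6, 97.7]
ee_rot: [0.99, -0.139, 0.0, 0.0]
force: [0.1, -1.1, -0.5]
grip_width: 0.127
grasp_force: 20.0
t 3.65 pos [ 519.5 -165.6   97.7] F [ 0.1 -1.1 -0.5] grip 0.127 20.0 q [-0.01  0.38 -0.36  0.   -0.84  1.3 ]
tool shift [0.3 1.4 0.7] turn [ 0.01 -0.02  0.06] x,y axes [ 0.962 -0.275  0.   ] [-0.275 -0.962  0.   ]
H [ 594.43626442 -369.12616959] handle rel hinge in box [-128.09100853  175.00694576] 216.8749352277468
[-12.18473667   9.60606052] [-11.4667445   10.45265405] [-10.69006056  11.24574637] [-9.85866025 11.98127807] [-8.97679904 12.65548439] [-8.04899067 13.26491445] [-7.07998407 13.80644892] [-6.07473905 14.27731599] [-5.03840086 14.67510555] [-3.97627396 14.99778156] [-2.89379476 15.2436924 ] [-1.79650386 15.41157942] [-0.69001768 15.50058327] [ 0.42000032 15.51024842] [ 1.52786857 15.44052538] [ 2.62791652 15.29177102] [ 3.71451366 15.06474675] [ 4.78209831 14.76061455] [ 5.8252061  14.38093113] [ 6.83849795 13.92763986]
```

```bash
python3 -m inch '{"linear":[[-6,4.8,0],[-6,4.8,0],[-11.5,10.5,0],[-10.7,11.2,0],[-9.9,12,0],[-9,12.7,0],[-8,13.3,0],[-7,13.8,0],[-6,14.3,0],[-5,14.7,0],[-4,15,0]],"angular":[[0,0,0],[0,0,0],[0,0,0],[0,0,0],[0,0,0],[0,0,0],[0,0,0],[0,0,0],[0,0,0],[0,0,0],[0,0,0]],"grip":[1,1,1,1,1,1,1,1,1,1,1]}'; python3 - <<'E'
from h import *
go([519.5,-167,97],1)
E
```

```text
time_s: 4.75
position: [402.8, -265.8, 97.6]
ee_rot: [0.99, -0.139, -0.001, 0.0]
force: [-1.1, 2.5, 2.3]
grip_width: 0.13
grasp_force: 20.0
t 4.75 pos [ 402.8 -265.8   97.6] F [-1.1  2.5  2.3] grip 0.13 20.0 q [-0.25  0.28 -0.5   0.   -0.78  1.54]
tool shift [  85.  -127.1    0.5] turn [0.02 0.07 0.03] x,y axes [ 0.961 -0.275 -0.001] [-0.275 -0.961  0.   ]
```

```bash
python3 -m inch '{"linear":[[-3,15.2,0],[-1.8,15.4,0],[-0.7,15.5,0],[0.4,15.5,0],[1.5,15.4,0],[2.6,15.3,0],[3.7,15,0],[4.8,14.8,0],[5.8,14.4,0],[6.8,13.9,0],[3,6,0],[0,0,0],[0,0,0],[0,0,0]],"angular":[[0,0,0],[0,0,0],[0,0,0],[0,0,0],[0,0,0],[0,0,0],[0,0,0],[0,0,0],[0,0,0],[0,0,0],[0,0,0],[0,0,0],[0,0,0],[0,0,0]],"grip":[1,1,1,1,1,1,1,1,1,1,1,1,1,1]}'; python3 - <<'E'
from h import *
go([519.5,-167,97],1)
r=np.array(arm.get_state()['position'])[:2]-H; a=np.degrees(np.arctan2(r@ey,r@ex))%360; print(np.hypot(*r),'opened',a-126.2)
E
```

```text
time_s: 6.15
position: [383.8, -421.2, 97.7]
ee_rot: [0.99, -0.139, 0.0, 0.0]
force: [-0.6, 0.3, 3.6]
grip_width: 0.127
grasp_force: 20.0
t 6.15 pos [ 383.8 -421.2   97.7] F [-0.6  0.3  3.6] grip 0.127 20.0 q [-0.55  0.41 -0.3  -0.   -0.86  1.84]
tool shift [  60.7 -281.7    0.7] turn [ 0.   -0.01  0.07] x,y axes [ 0.962 -0.275  0.   ] [-0.275 -0.962  0.   ]
217.01138580824863 opened 83.68652325723009
```

```bash
python3 -m inch '{"linear":[[0,0,0],[0,0,0],[0,0,0],[0,0,-15],[0,0,-30],[0,0,-30],[0,0,-30],[0,0,-10]],"angular":[[0,0,0],[0,0,0],[0,0,0],[0,0,0],[0,0,0],[0,0,0],[0,0,0],[0,0,0]],"grip":[0.68,0.68,0.68,0.68,0.68,0.68,0.68,0.68]}'; python3 - <<'E'
from h import *
go([519.5,-167,97],1)
p,d=snap('top','top2')
cv2.imwrite('pics/c2.png',cv2.resize(p[100:340,250:450,::-1],None,fx=2.5*1.5,fy=2.5,interpolation=2)) if 0 else cv2.imwrite('pics/c2.png',cv2.resize(p[110:310,230:470,::-1],None,fx=3,fy=3,interpolation=2))
p,d=snap('side','side2')
cv2.imwrite('pics/c3.png',cv2.resize(p[140:340,230:470,::-1],None,fx=3,fy=3,interpolation=2))
E
```

```text
time_s: 6.95
position: [385.0, -422.4, 215.9]
ee_rot: [0.99, -0.139, 0.003, 0.002]
force: [-1.0, -0.6, -0.7]
grip_width: 0.32
grasp_force: 0.0
t 6.95 pos [ 385.  -422.4  215.9] F [-1.  -0.6 -0.7] grip 0.32 0.0 q [-0.55  0.3  -0.14  0.   -1.13  1.84]
tool shift [  58.6 -282.8  118.6] turn [ 0.13 -0.32  0.07] x,y axes [ 0.962 -0.274  0.006] [-0.274 -0.962  0.002]
```

View pics/c2.png

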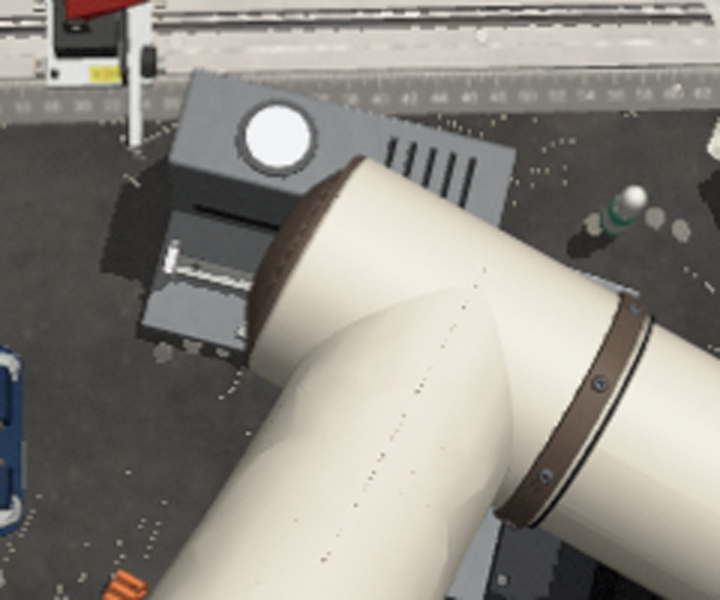

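View pics/c3.png

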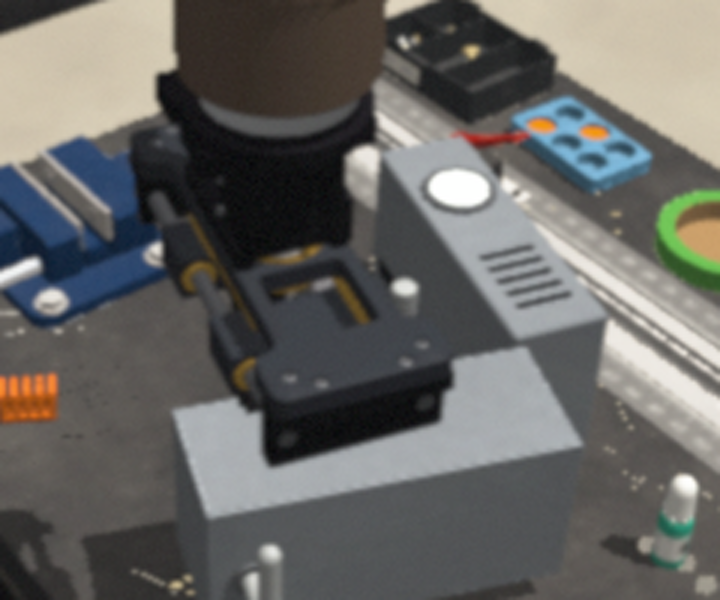

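The cover is open. In the side crop the post top is at (404,290), full pixel (365,237). The arm hides the post and detent from above, so I move the arm left and look again.

```bash
python3 -m inch '{"linear":[[-5,-34,-3],[-5,-34,-3],[-5,-34,-3],[-5,-34,-3],[-5,-34,-3],[-5,-34,-3],[-5,-34,-3],[-5,-34,-3],[-5,-34,-3],[-5,-34,-3],[0,0,0],[0,0,0]],"angular":[[0,0,0],[0,0,0],[0,0,0],[0,0,0],[0,0,0],[0,0,0],[0,0,0],[0,0,0],[0,0,0],[0,0,0],[0,0,0],[0,0,0]],"grip":[0.5,0.5,0.5,0.5,0.5,0.5,0.5,0.5,0.5,0.5,0.5,0.5]}'; python3 - <<'E'
from h import *
np.set_printoptions(precision=1,suppress=True)
g=onplane('side',[(364.7,233.5),(364.7,237)],117); print('side post top',g, [((q[:2]-O)@ex,(q[:2]-O)@ey) for q in g])
p,d=snap('top','top3')
cv2.imwrite('pics/c4.png',cv2.resize(p[155:245,265:385,::-1],None,fx=6.5,fy=6.5,interpolation=2))
snap('side','side3')
E
```

```text
time_s: 8.25
position: [428.3, -80.3, 241.0]
ee_rot: [0.99, -0.138, -0.002, 0.0]
force: [-0.1, -0.3, -0.0]
grip_width: 0.501
grasp_force: 0.0
side post top [[ 584.7 -286.7  117. ]
 [ 578.3 -294.3  117. ]] [(np.float64(-32.0689821598844), np.float64(-23.473195688262244)), (np.float64(-36.14968185437078), np.float64(-32.55285916936972))]
```

View pics/c4.png

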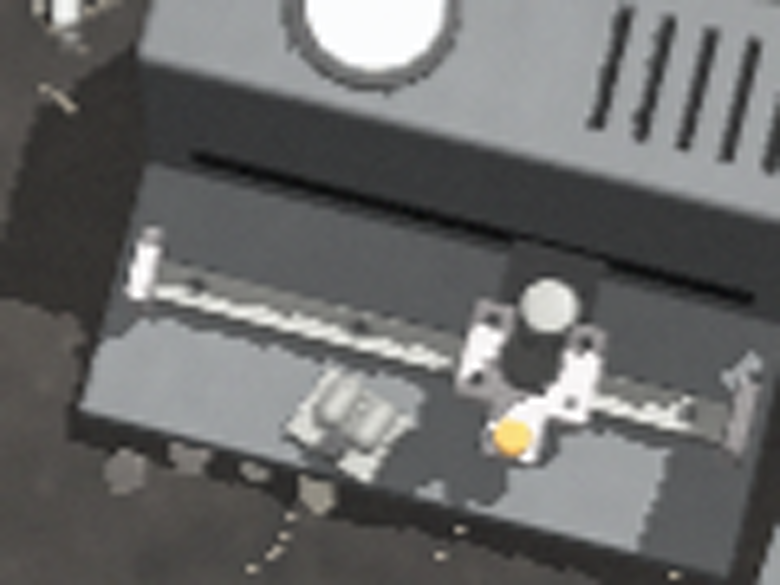

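The post top is at crop (549,306), full (349.5,202). The ball's plunger is at crop (513,437), and the detent block with two ribs is near crop (355,405). I zoom in on these.

```bash
python3 - <<'E'
from h import *
np.set_printoptions(precision=1,suppress=True)
a=np.load('pics/top3.npz')['p'][203:233,303:353,::-1]; b=np.load('pics/side3.npz')['p'][222:272,305:385,::-1]
a=cv2.resize(a,None,fx=10,fy=10,interpolation=cv2.INTER_CUBIC)
b=cv2.resize(b,(560,350),interpolation=cv2.INTER_CUBIC)
im=np.zeros((600,800,3),np.uint8); im[:300,:500]=np.clip(a*1.0,0,255); 
b=b[:300]; im[300:,:560]=b; cv2.imwrite('pics/c5.png',im)
def box(w): r=w[:,:2]-O; return np.c_[r@ex,r@ey]
print('housing chk',box(onplane('top',[(286.2,164.1),(393.5,192.6)],125)))
w=onplane('top',[(349.2,201.8)],117); print('post',w,box(w))
w=onplane('top',[(343.6,221.9)]*2,[30]) if 0 else onplane('top',[(343.6,221.9)],30); print('orange tip z30',w,box(w))
w=onplane('top',[(319.3,217),(355/6.5+264.6,403/6.5+154.6)],30); print('notch~ z30',w,box(w))
d=np.load('pics/top3.npz')['d']; u,v,P=cloud('top',d)
for (x,y) in ((344,222),(319,217),(317,215),(322,218),(314,224),(349,202)):
    m=(abs(u-x)<1.5)&(abs(v-y)<1.5); print(x,y,np.median(P[m],0),box(np.median(P[m],0)[None]))
E
```

```text
housing chk [[  1.3  97.8]
 [ -1.1 -98.1]]
post [[ 581.  -288.9  117. ]] [[-35.1 -26.6]]
orange tip z30 [[ 561.5 -283.7   30. ]] [[-55.2 -27. ]]
notch~ z30 [[ 572.2 -237.6   30. ]
 [ 573.  -237.4   30. ]] [[-57.6  20.3]
 [-56.9  20.7]]
344 222 [ 557.6 -283.1   50.3] [[-59.1 -27.5]]
319 217 [ 573.  -237.1   25.9] [[-57.  21.]]
317 215 [ 576.6 -233.3   28.1] [[-54.6  25.6]]
322 218 [ 570.2 -242.7   30.1] [[-58.2  14.9]]
314 224 [ 560.  -227.1   25.2] [[-72.2  27. ]]
349 202 [ 580.3 -288.5  117.8] [[-35.8 -26.4]]
```

View pics/c5.png

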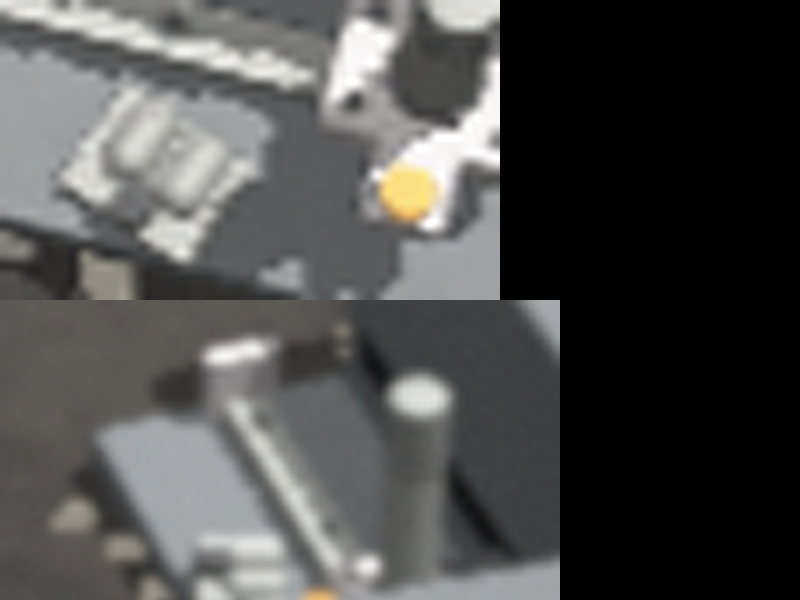

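```bash
python3 - <<'E'
from h import *
np.set_printoptions(precision=1,suppress=True)
def box(w): r=w[:,:2]-O; return np.c_[r@ex,r@ey]
w=onplane('top',[(316.5,216.2),(322.2,219.3),(319.4,217.7)],34); print('ribs, mid z34',box(w))
w=onplane('top',[(315,223)],32);print('screw',box(w))
w=onplane('top',[(160/6.5+264.6,290/6.5+154.6),(690/6.5+264.6,415/6.5+154.6)],29);print('rail edge',box(w),np.degrees(np.arctan2(*(w[0]-w[1])[[1,0]]))-90)
go([580.6,-288.7,225],1)
E
```

```text
ribs, mid z34 [[-58.2  25.8]
 [-61.3  13.8]
 [-59.7  19.7]]
screw [[-71.3  25.3]]
rail edge [[-38.2  85. ]
 [-35.3 -75.8]] -14.976544170610097
t 8.35 pos [428.4 -81.4 241.4] F [ 1.4 -0.6 -0.2] grip 0.502 0.0 q [ 0.2  0.  -0.4 -0.  -1.1  1.1]
tool shift [203.5 157.4  16. ] turn [0.1 0.1 0. ] x,y axes [ 1.  -0.3 -0. ] [-0.3 -1.   0. ]
```

```bash
python3 -m inch '{"linear":[[12,10,1],[25,19,2],[25,19,2],[25,19,2],[25,19,2],[25,19,2],[25,19,2],[25,19,2],[16,14,1],[0,0,0],[0,0,0]],"angular":[[0,0,0],[0,0,0],[0,0,0],[0,0,0],[0,0,0],[0,0,0],[0,0,0],[0,0,0],[0,0,0],[0,0,0],[0,0,0]],"grip":[0.5,0.5,0.5,0.5,0.5,0.5,0.5,0.5,0.5,0.5,0.5]}'; python3 - <<'E'
from h import *
go([580.6,-288.7,86],1)
E
```

```text
time_s: 9.45
position: [580.1, -288.9, 225.1]
ee_rot: [0.99, -0.14, -0.001, -0.0]
force: [-0.1, 0.7, -0.9]
grip_width: 0.498
grasp_force: 0.0
t 9.45 pos [ 580.1 -288.9  225.1] F [-0.1  0.7 -0.9] grip 0.498 0.0 q [-0.21  0.42  0.08 -0.   -1.23  1.5 ]
tool shift [  0.8  -0.3 139.1] turn [-0.01  0.15 -0.11] x,y axes [ 0.961 -0.277 -0.003] [-0.277 -0.961 -0.   ]
```

```bash
python3 -m inch '{"linear":[[0.5,0,15],[0,0,25],[0,0,25],[0,0,25],[0,0,25],[0,0,15],[0,0,9],[0,0,0],[0,0,0],[0,0,0],[0,0,0],[0,0,0],[0,0,0],[0,0,0],[0,0,0]],"angular":[[0,0,0],[0,0,0],[0,0,0],[0,0,0],[0,0,0],[0,0,0],[0,0,0],[0,0,0],[0,0,0],[0,0,0],[0,0,0],[0,0,0],[0,0,0],[0,0,0],[0,0,0]],"grip":[0.5,0.5,0.5,0.5,0.5,0.5,0.5,0.5,0.7,1,1,1,1,1,1]}' 45; python3 - <<'E'
from h import *
go([580.6,-288.7,86],1)
E
```

```text
time_s: 10.95
position: [581.9, -287.9, 88.2]
ee_rot: [0.99, -0.139, 0.0, 0.0]
force: [-0.9, -0.1, 3.5]
grip_width: 0.174
grasp_force: 45.0
t 10.95 pos [ 581.9 -287.9   88.2] F [-0.9 -0.1  3.5] grip 0.174 45.0 q [-0.21  0.54 -0.1   0.   -0.93  1.5 ]
tool shift [-1.   1.1  2.2] turn [ 0.01 -0.04  0.05] x,y axes [ 0.962 -0.275  0.001] [-0.275 -0.962  0.   ]
```

```bash
python3 -m inch '{"linear":[[0,-4,0],[0,-6,0],[0,-6,0],[0,-6,0],[0,-4,0],[0,-2,0],[0,0,0]],"angular":[[0,0,0],[0,0,0],[0,0,0],[0,0,0],[0,0,0],[0,0,0],[0,0,0]],"grip":[1,1,1,1,1,1,1]}'; cat >> h.py <<'E'
def st():
    s=arm.get_state(); r=np.array(s['position'])[:2]-O; f=np.array(s['force'])[:2]
    print('t',round(s['time_s'],2),'box x,y',(r@ex).round(2),(r@ey).round(2),'F box x,y',(f@ex).round(1),(f@ey).round(1),'z',np.round(s['force'][2],1),'w',round(s['grip_width'],3),'q6',round(s['qpos'][5],2))
E
python3 -c "from h import *;st()"
```

```text
time_s: 11.65
position: [590.0, -259.9, 88.1]
ee_rot: [0.99, -0.138, 0.001, -0.0]
force: [-0.1, 0.3, 5.3]
grip_width: 0.168
grasp_force: 45.0
t 11.65 box x,y -34.35 3.81 F box x,y -0.2 0.3 z 5.3 w 0.168 q6 1.46
```

```bash
for i in 1 2 3; do python3 -m inch '{"linear":[[0,-1,0],[0,-1,0],[0,0,0]],"angular":[[0,0,0],[0,0,0],[0,0,0]],"grip":[1,1,1]}' >/dev/null; python3 -c "from h import *;st()"; done
```

```text
t 11.95 box x,y -34.33 5.48 F box x,y -0.1 1.0 z 6.0 w 0.173 q6 1.45
t 12.25 box x,y -34.31 7.07 F box x,y -1.0 -1.5 z 4.9 w 0.172 q6 1.45
t 12.55 box x,y -34.33 7.66 F box x,y 0.1 -5.5 z 5.2 w 0.17 q6 1.45
```

```bash
for i in 1 2 3 4; do python3 -m inch '{"linear":[[0,-1,0],[0,0,0]],"angular":[[0,0,0],[0,0,0]],"grip":[1,1]}' >/dev/null; python3 -c "from h import *;st()"; done
```

```text
t 12.75 box x,y -34.31 7.83 F box x,y 0.2 -8.2 z 5.4 w 0.17 q6 1.45
t 12.95 box x,y -34.35 8.28 F box x,y 0.8 -10.2 z 5.2 w 0.163 q6 1.45
t 13.15 box x,y -34.36 8.49 F box x,y 0.9 -13.0 z 3.3 w 0.174 q6 1.44
t 13.35 box x,y -34.29 10.18 F box x,y 0.8 -9.1 z 4.6 w 0.17 q6 1.44
```

```bash
for i in 1 2 3; do python3 -m inch '{"linear":[[0,-1,0],[0,0,0]],"angular":[[0,0,0],[0,0,0]],"grip":[1,1]}' >/dev/null; python3 -c "from h import *;st()"; done
```

```text
t 13.55 box x,y -34.28 12.21 F box x,y 0.6 -6.1 z 5.3 w 0.168 q6 1.44
t 13.75 box x,y -34.25 14.08 F box x,y 0.3 -3.4 z 5.4 w 0.169 q6 1.44
t 13.95 box x,y -34.25 15.74 F box x,y -1.5 -2.2 z 6.2 w 0.17 q6 1.44
```

```bash
for i in 1 2 3; do python3 -m inch '{"linear":[[0,-1,0],[0,0,0]],"angular":[[0,0,0],[0,0,0]],"grip":[1,1]}' >/dev/null; python3 -c "from h import *;st()"; done
```

```text
t 14.15 box x,y -34.24 17.14 F box x,y -0.4 -0.9 z 6.8 w 0.171 q6 1.44
t 14.35 box x,y -34.23 18.72 F box x,y -0.4 1.3 z 6.5 w 0.171 q6 1.43
t 14.55 box x,y -34.25 19.86 F box x,y -0.7 1.7 z 6.1 w 0.171 q6 1.43
```

```bash
for i in 1 2 3; do python3 -m inch '{"linear":[[0,-0.5,0],[0,0,0]],"angular":[[0,0,0],[0,0,0]],"grip":[1,1]}' >/dev/null; python3 -c "from h import *;st()"; done
```

```text
t 14.75 box x,y -34.27 20.0 F box x,y -0.4 0.4 z 5.4 w 0.169 q6 1.43
t 14.95 box x,y -34.26 20.08 F box x,y -0.6 -1.2 z 5.8 w 0.171 q6 1.43
t 15.15 box x,y -34.29 20.16 F box x,y -0.3 -2.9 z 4.9 w 0.171 q6 1.43
```

The force crossed zero and stiffened at y ≈ 20.0, which matches the notch position from the images. I ease off slightly and check by eye.

```bash
python3 -m inch '{"linear":[[0,0.5,0],[0,0,0],[0,0,0],[0,0,0],[0,0,0]],"angular":[[0,0,0],[0,0,0],[0,0,0],[0,0,0],[0,0,0]],"grip":[1,1,1,1,1]}' >/dev/null; python3 - <<'E'
from h import *
st(); print(arm.get_state()['grasp_force'],arm.get_state()['position'])
a,_=snap('side','side4'); b,_=snap('top','top4')
im=np.zeros((600,800,3),np.uint8)
im[:,:400]=cv2.resize(b[110:350,250:410,::-1],(400,600),interpolation=2); im[:300,400:]=cv2.resize(a[180:330,270:470,::-1],(400,300),interpolation=2)
im[300:,400:]=cv2.resize(b[203:233,303:343,::-1],(400,300),interpolation=2)
cv2.imwrite('pics/c6.png',im)
E
```

```text
t 15.65 box x,y -34.25 20.11 F box x,y -1.0 -0.7 z 6.4 w 0.171 q6 1.43
45.00011969357729 [ 594.61680406 -244.22260784   88.1333274 ]
```

View pics/c6.png

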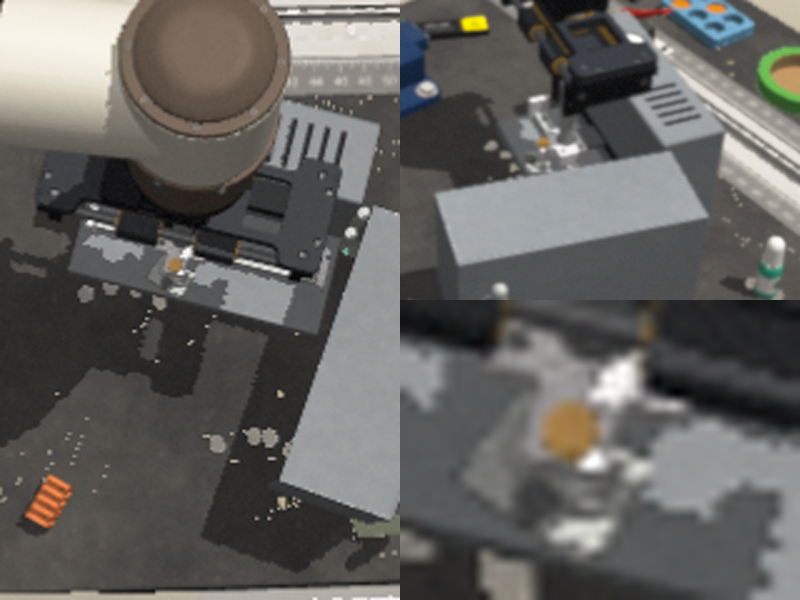

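The knob is over the detent block (inset (570,430)), the cover stands open, and the clip and bottle have not moved. One number check before handing in.

```bash
python3 - <<'E'
from h import *
def ctr(f):
    p=np.load(f'pics/{f}.npz')['p'].astype(int)[200:235,300:360]
    m=(p[...,0]>150)&(p[...,0]-p[...,2]>70); v,u=np.nonzero(m); return u.mean()+300,v.mean()+200
for f in('top3','top4'):
    c=ctr(f); w=onplane('top',[c],50)[0,:2]-O; print(f,c,w@ex,w@ey)
E
```

```text
top3 (np.float64(343.2173913043478), np.float64(221.91304347826087)) -59.37700038860119 -25.979875965687274
top4 (np.float64(319.5), np.float64(215.5)) -58.69188416029275 20.093821854073667
```

```bash
python3 -c "
from h import *
st(); print(arm.job_done())"
```

```text
t 15.75 box x,y -34.27 20.09 F box x,y -0.2 -1.1 z 5.6 w 0.169 q6 1.43
the job is handed in; nothing more can be done
None
```

The job is handed in: the cover stands about 84° open, and the slide's ball sits in the notch (about 0.3 mm off centre by the camera) with the post still gripped at 45 N; no verdict was returned.

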